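# Find the full tin by its weight and case it

## Robot

A 6-joint arm with a two-finger parallel gripper is mounted at the origin on the work surface. World frame = base frame: x ahead of the robot, y to its left, z up, the work surface at z = 0. Lengths are in m, angles in rad, forces in N, time in s.
With the tool pointing down it reaches from about 0.375 to 0.925 m from the base axis. Payload 5.7 kg.
Tool frame: the origin (TCP) lies midway between the tips of the shut fingers; the grasp point (between the pads) lies 19 mm behind it; z points along the fingers, x is the direction in which the jaws open and shut, and the axes are right-handed (so a half turn about z gives the same grasp; the last joint's range is limited). The gripper opens to 88 mm and grips with 3 to 60 N. Pads are 20 mm wide; open, the fingers measure 115 mm over their backs; the gripper's body (75 mm by 178 mm) begins 61 mm behind the grasp point.
Start: joints at [-1.328, 0.359, 1.51, -0, 1.272, -0.115], TCP at [0.21, -0.562, 0.223] pointing down, gripper open.
Joint ranges: [-2.97, 2.97], [-1.01, 2.36], [0.21, 2.38], [-0.96, 4.11], [0.2, 2.71], [-2.98, 2.98]. Speed limits (rad/s): [2.39, 2.39, 3.14, 3.14, 3.14, 3.14].

## Interface

Orientations are given as a unit quaternion [x, y, z, w].
In Python, from bench import move_ptp, servo_line, goto_joints, move_gripper, sleep, inverse_kinematics, capture, PlanningError, close_job, spot_in, silhouettes, current_clock, current_joint_pos, current_qvel, current_joint_torque, current_position, current_orientation, current_force, current_torque, current_finger_gap gives the robot as it stands. Calls block until the motion is done:
- move_ptp(position, orientation): joint-space move of the TCP to a pose.
- servo_line(position, orientation=None, rate=0.15, contact_N=None): straight line of the TCP; orientation=None keeps the orientation; rate is the mean speed in m/s. With contact_N (N) it stops when the force on the tool has changed by that much, and returns True; else False.
- goto_joints(angles): joint-space move.
- move_gripper(opening): finger opening in m; the grip force is fixed at half the most; returns when the fingers have stopped.
- sleep(seconds).
- inverse_kinematics(position, orientation): joint angles nearest the present ones, or None.
- capture(name): name is "side" or "top"; returns a dict with "image" (384x512x3 uint8, blue, green, red), "range_z" (384x512 float32, m along the optical axis (not along the pixel's ray), 0 where there is no reading), "intrinsics" (3x3 intrinsics, pixels), "k1" (the pictures are not rectified: a ray, as slopes to the right and down, at radius r is drawn at 1 + k1 r^2 times it, then the intrinsics apply), "R" (3x3) and "t" (3): a world point X has camera coordinates R X + t. Camera axes: x right, y down, z forward; pixel columns grow to the right and rows downward; lengths in m; the calibration is good to about 2 mm. A picture is of the moment at which its call begins.
A pose or a line that the arm cannot do raises PlanningError and nothing moves.
- close_job(): hands the job in, once; it reports no verdict.
Trained networks look in the newest picture that a camera, given by its name, has taken for a name from the list of things; names that differ only in an ending like _2 or _b are one class to them, and where a whole thing is asked for, a point or a joint stands for the part that bears it (a point fixed in the world has none). Each returns a list of dicts, best first, with "conf" (0 to 1); they miss things now and then, are a little off and sometimes report something else, mostly with a low value. They report only what shows in the picture. A call takes as long as a camera call. They do not tell look-alikes from the thing itself.
- spot_in(camera, query): "xy" ([column, row] in pixels, amid what is visible of it).
- silhouettes(camera, query): "region" (384x512 bool, what is visible of it) and "xy" ([column, row] in pixels, amid what is visible of it).
Readings, each from a call of its own:
- current_clock(): time.
- current_joint_pos(): joint angles.
- current_qvel(): joint speeds.
- current_joint_torque(): joint torques, N m.
- current_position(): TCP position.
- current_orientation(): TCP orientation.
- current_force(): force on the tool from outside, world axes, zero at the start.
- current_torque(): the same for the moment, N m.
- current_finger_gap(): finger opening in m.
Only numpy, scipy, OpenCV 4.12 (cv2) and the standard library are available. Lean on these libraries where they do the work, as an engineer would, in place of code of your own. Each camera call takes 0.05 s, during which the arm holds its last target. There are 200 camera calls.

## Task

One of the three look-alike aluminium tins in the sloping rack is full of brass parts and clearly heavier; the other two are all but empty. Feel which one is full by its weight, set it down gently, standing upright, on the floor of the wooden case (do not let it drop), and then lower the case's hinged lid fully shut without slamming it. The two empty tins must end fully down in the rack's pockets, and the other things on the bench stay where they are.

Things in the scene. Friction and masses are not known exactly. Their poses are not given: they have to be found in the camera images.
- tin_a: one of the three look-alike closed square aluminium tins, 50 x 50 x 80 mm high, lid fixed on. Origin: centre of its underside; z points up through the tin (leaning with the rack at the start), x and y square to its sides. Full tin: about 0.5 to 0.7 kg in all; empty tin: about 0.15 kg. Nothing outside tells which is full
- tin_b: one of the three look-alike closed square aluminium tins, 50 x 50 x 80 mm high, lid fixed on. Origin: centre of its underside; z points up through the tin (leaning with the rack at the start), x and y square to its sides. Full tin: about 0.5 to 0.7 kg in all; empty tin: about 0.15 kg. Nothing outside tells which is full
- tin_c: one of the three look-alike closed square aluminium tins, 50 x 50 x 80 mm high, lid fixed on. Origin: centre of its underside; z points up through the tin (leaning with the rack at the start), x and y square to its sides. Full tin: about 0.5 to 0.7 kg in all; empty tin: about 0.15 kg. Nothing outside tells which is full
- rack: fixed wooden rack, 236 mm wide (its y). Three pockets 54 x 54 mm, 25 mm deep; their floors slope 25 deg, rising along its +x (away from the robot), so tins lean 25 deg, tops towards its -x. Origin: on the table under the middle pocket's floor centre, z up. Floor centres: x 0, y -85, 0, +85, z 60 mm (a seated tin's origin lies within 3 mm of one)
- case: fixed open-topped dark wooden case, 160 mm (its x) by 190 mm (its y) by 100 mm high outside, walls and floor 6 mm thick; origin: centre of its underside, z up. Its front (-x) faces the robot's left; the lid's hinge runs along the top of its +x side, which is away from the rack
- lid (a joint): angle of the case's lid, rad: 0 shut, 1.57 upright, starts open at 1.45 to 1.8, at most 1.9. A stiff hinge: the lid stays where it is left and closes under about 2 N at its free edge
- lid_hinge (a point): middle of the lid's hinge line, at the underside of the lid, level with the case's rim (the hinge line runs along the case's y). The lid is a wooden board 160 mm from hinge to free edge, 190 mm wide, 8 mm thick
- lid_handle (a point): top of the small brass knob on the lid's outer face, midway along its width, 30 mm from the free edge; the knob stands 35 mm off the face
- loupe: black eyepiece, 38 mm across, 36 mm high. Bystander, loose; origin: centre of its underside
- holder: round steel movement holder, 84 mm across the foot, 31 mm high. Bystander, loose; origin: centre of its underside
- dome: glass dust cover with a knob, 84 mm across, 62 mm high. Bystander, loose; origin: centre of its underside
- driver: screwdriver lying on the bench, 120 mm long, handle 26 mm thick. Bystander, loose; origin: centre of its underside
- brush: wooden-handled brush lying on the bench, 150 mm long. Bystander, loose; origin: centre of its underside
- bezel: steel watch bezel ring, 48 mm across, 7 mm high. Bystander, loose; origin: centre of its underside
- jar: amber glass jar with a black cap, 50 mm across, 70 mm high. Bystander, loose; origin: centre of its underside
There are look-alikes about, which are no part of the job. Leave any green or turquoise look-alike of the tin_b alone. What is shaped like the tin_c but green is not meant.

How it is judged:
By the outcome, as a careful person would: the job done as asked, in the order asked, and still so for the second after the job is handed in, with the robot touching nothing.
It also fails if it takes over 72 s, if anything falls off the work surface, if the arm or the gripper's body presses on something with over 40 N, if the wrist force passes 120 N, or if a joint passes its speed limit or range.

## Working session

There is one attempt and no reset: what is moved stays moved. The work goes in short steps, each a Python script; the robot and the scene stay as the last script left them, time stands still between calls to the robot, and variables do not carry over. Pictures are saved under pics/ and viewed, about 8 in all and at most 12, crops included, and the job is handed in when it is done.

```bash
mkdir -p pics; cat > h.py <<'E'
import numpy as np, cv2
from bench import *
def cloud(c):
    K=c["intrinsics"];z=c["range_z"];h,w=z.shape
    u,v=np.meshgrid(np.arange(w),np.arange(h))
    d=np.stack([(u-K[0,2])/K[0,0],(v-K[1,2])/K[1,1]],-1).astype(float)
    s=d.copy()
    for _ in range(8): s=d/(1+c["k1"]*(s**2).sum(-1,keepdims=True))
    P=np.concatenate([s*z[...,None],z[...,None]],-1)
    W=(P-np.asarray(c["t"]))@np.asarray(c["R"])
    W[z<=0]=np.nan
    return W
E
python3 - <<'E'
from h import *
ims=[]
for n in("top","side"):
    c=capture(n);W=cloud(c);np.savez(f"{n}0.npz",W=W,im=c["image"]);ims.append(c["image"])
    print(n,c["k1"],"cam pos",-np.asarray(c["R"]).T@c["t"],(c["range_z"]>0).mean())
    for q in("tin_a","rack","case","lid","lid_handle","loupe","holder","dome","driver","brush","bezel","jar"):
        for d in silhouettes(n,q):
            if d["conf"]>.3:
                p=W[d["region"]];p=p[~np.isnan(p[:,0])]
                print(q,round(d["conf"],2),np.round(d["xy"]),len(p), np.round(np.percentile(p,[3,50,97],axis=0),3).tolist() if len(p) else "")
    cv2.imwrite(f"pics/{n}0.png",c["image"])
print(current_clock())
E
```

```text
top -0.06382891608738486 cam pos [0.37033243 0.05171187 1.29168922] 0.9960734049479166
tin_a 0.94 [146. 189.] 460 [[0.509, 0.349, 0.012], [0.534, 0.386, 0.048], [0.562, 0.428, 0.054]]
tin_a 0.91 [180. 192.] 412 [[0.483, 0.246, 0.084], [0.514, 0.267, 0.127], [0.551, 0.294, 0.141]]
tin_a 0.64 [207. 192.] 373 [[0.482, 0.163, 0.073], [0.513, 0.184, 0.127], [0.55, 0.209, 0.141]]
tin_a 0.55 [231. 194.] 344 [[0.48, 0.08, 0.097], [0.508, 0.104, 0.129], [0.544, 0.128, 0.141]]
tin_a 0.55 [187. 141.] 442 [[0.657, 0.221, 0.009], [0.692, 0.253, 0.048], [0.731, 0.288, 0.054]]
rack 0.81 [213. 182.] 865 [[0.498, 0.075, 0.009], [0.551, 0.173, 0.082], [0.583, 0.286, 0.097]]
case 0.63 [349. 197.] 5340 [[0.402, -0.328, 0.001], [0.495, -0.277, 0.058], [0.59, -0.135, 0.256]]
case 0.61 [232. 126.] 488 [[0.706, 0.08, 0.002], [0.738, 0.115, 0.036], [0.778, 0.15, 0.056]]
lid 0.97 [378. 197.] 1824 [[0.398, -0.354, 0.108], [0.484, -0.311, 0.197], [0.576, -0.292, 0.259]]
lid_handle 0.96 [378. 198.] 1854 [[0.398, -0.361, 0.099], [0.484, -0.311, 0.195], [0.575, -0.292, 0.259]]
loupe 0.68 [179. 249.] 457 [[0.323, 0
[... 2080 characters left out ...]
[0.532, 0.298, 0.141]]
loupe 0.68 [279. 190.] 164 [[0.485, -0.056, 0.004], [0.497, -0.035, 0.035], [0.514, -0.024, 0.038]]
holder 0.6 [319. 223.] 647 [[0.317, -0.062, 0.003], [0.346, -0.024, 0.011], [0.389, 0.0, 0.031]]
dome 0.71 [175. 185.] 624 [[0.704, 0.094, 0.005], [0.726, 0.13, 0.033], [0.765, 0.158, 0.057]]
driver 0.74 [297. 250.] 333 [[0.35, 0.047, 0.0], [0.361, 0.085, 0.02], [0.374, 0.149, 0.027]]
brush 0.95 [240. 320.] 1115 [[0.322, 0.24, 0.008], [0.348, 0.296, 0.017], [0.365, 0.375, 0.021]]
bezel 0.55 [184. 242.] 813 [[0.483, 0.252, 0.075], [0.504, 0.282, 0.126], [0.535, 0.298, 0.141]]
jar 0.9 [104. 248.] 741 [[0.666, 0.345, -0.001], [0.676, 0.381, 0.045], [0.744, 0.402, 0.07]]
1.3
```

View pics/top0.png

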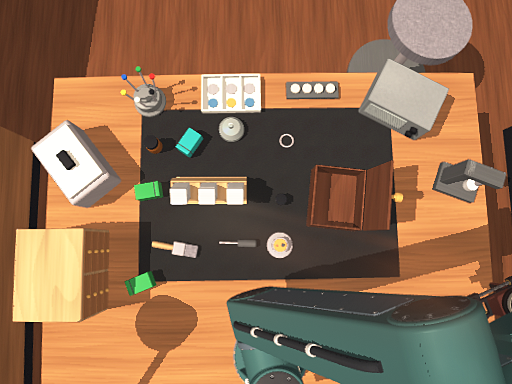

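View pics/side0.png

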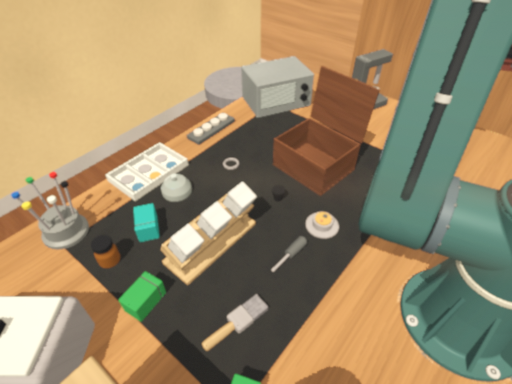

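```bash
cat > fit.py <<'E'
from h import *
from scipy.optimize import least_squares
n=np.array
for nm in("top","side"):
    W=np.load(nm+"0.npz")["W"].reshape(-1,3);W=W[~np.isnan(W[:,0])]
    box=lambda a,b:W[((W>a)&(W<b)).all(1)]
    C=[]
    for yc in(.272,.188,.104):
        p=box([.46,yc-.045,.108],[.56,yc+.045,.16])
        # top-face points: near plane tilt 25 deg
        N=n([-np.sin(.4363),0,np.cos(.4363)]);h=p@N;h0=np.percentile(h,90);q=p[abs(h-h0)<.006]
        ex=n([np.cos(.4363),0,np.sin(.4363)])
        uv=np.c_[q@ex,q[:,1]];r=cv2.minAreaRect((uv*1000).astype(np.float32))
        m=(np.percentile(uv,2,axis=0)+np.percentile(uv,98,axis=0))/2;hh=np.median(q@N)
        c=ex*m[0]+n([0,m[1],0])+N*hh;o=c-N*.08;C.append(o)
        print(nm,len(q),"rect",np.round(r[0]),np.round(r[1]),round(r[2],1),"top",c.round(4),"origin",o.round(4))
    d=C[0]-C[2];print("yaw rack deg",np.degrees(np.arctan2(-d[0],d[1])))
    p=box([.38,-.33,.093],[.61,-.11,.106]);r=cv2.minAreaRect((p[:,:2]*1000).astype(np.float32));print("rim",len(p),r,np.median(p[:,2]))
    p=box([.37,-.37,.13],[.61,-.26,.28]);
    c=np.median(p,0);g=abs(p[:,1]-c[1])<.05;p=p[g];u,s,v=np.linalg.svd(p-p.mean(0),full_matrices=False);print("lid pts",len(p),p.mean(0).round(4),"n",v[2].round(3),s/len(p)**.5,p.min(0),p.max(0))
    p=box([.4,-.42,.11],[.6,-.325,.28]);print("behind lid",len(p),p.mean(0) if len(p) else "",p.min(0) if len(p) else "",p.max(0) if len(p) else"")
    p=box([.40,-.28,-.01],[.58,-.14,.03]);print("case floor z",np.median(p[:,2]),len(p),p.min(0),p.max(0))
E
python3 fit.py
```

```text
top 242 rect [513. 271.] [51. 50.] 1.0 top [0.5042 0.2712 0.131 ] origin [0.538  0.2712 0.0585]
top 241 rect [511. 187.] [46. 51.] 88.8 top [0.5029 0.187  0.131 ] origin [0.5367 0.187  0.0584]
top 262 rect [510. 104.] [48. 49.] 88.4 top [0.5014 0.1041 0.1307] origin [0.5352 0.1041 0.0582]
yaw rack deg -0.9679240106237005
rim 500 ((498.8763427734375, -217.88026428222656), (165.05287170410156, 190.40731811523438), 82.90298461914062) 0.09897316054680551
lid pts 1567 [ 0.4853 -0.3139  0.205 ] n [-0.118 -0.977 -0.176] [0.05366223 0.04020116 0.00814265] [ 0.39162565 -0.36227883  0.13003093] [ 0.58242874 -0.28869782  0.26341216]
behind lid 194 [ 0.51719801 -0.33942388  0.24294939] [ 0.46748173 -0.36503707  0.20755613] [ 0.58117375 -0.32504095  0.26133715]
case floor z 0.005551797651907331 1923 [ 0.4000366  -0.27996989 -0.00767011] [ 0.57996876 -0.14000156  0.02962771]
side 551 rect [512. 274.] [51. 50.] 89.1 top [0.5034 0.2741 0.1311] origin [0.5372 0.2741 0.0586]
side 464 rect [511. 189.] [51. 50.] 89.6 top [0.502  0.1895 0.1312] origin [0.5358 0.1895 0.0587]
side 399 rect [509. 105.] [49. 50.] 89.9 top [0.5004 0.105  0.1312] origin [0.5342 0.105  0.0587]
yaw rack deg -1.003616468925603
rim 649 ((497.53643798828125, -217.05471801757812), (168.32919311523438, 193.19503784179688), 82.34473419189453) 0.09886671476127773
lid pts 2747 [ 0.4794 -0.3093  0.1978] n [-0.125 -0.983 -0.134] [0.05495067 0.03788659 0.00166849] [ 0.39053821 -0.33346778  0.13002442] [ 0.58009433 -0.28775402  0.25910313]
behind lid 98 [ 0.55982287 -0.32729193  0.24562852] [ 0.4914732  -0.33346778  0.21389412] [ 0.57862934 -0.32502272  0.25828573]
case floor z 0.0064436904299836695 583 [ 0.40026634 -0.27989482 -0.00341738] [ 0.57935235 -0.14011494  0.02996564]
```

```bash
cat >> h.py <<'E'
from scipy.spatial.transform import Rotation as Ro
def quat(z,x):
    """orientation with tool z along z and jaws along +-x, the sign that keeps joint 6 nearest its middle is chosen by pick()"""
    z=np.array(z,float);z/=np.linalg.norm(z);x=np.array(x,float);x-=z*(x@z);x/=np.linalg.norm(x)
    return Ro.from_matrix(np.c_[x,np.cross(z,x),z]).as_quat()
def pick(p,z,x):
    best=None
    for s in(1,-1):
        q=quat(z,s*np.array(x));j=inverse_kinematics(list(p),list(q))
        if j is not None and(best is None or abs(j[5])<best[0]): best=(abs(j[5]),list(q),np.round(j,2))
    return best
yr=np.radians(-1.); RX=np.array([np.cos(yr),np.sin(yr),0]); RY=np.array([-np.sin(yr),np.cos(yr),0])
A=np.radians(25); TZ=-np.sin(A)*RX+np.array([0,0,np.cos(A)])   # tin axis
TINS=[np.array([.5347,.1045,.0587]),np.array([.5362,.1882,.0587]),np.array([.5376,.2726,.0587])]
yc=np.radians(-7.3); CY=np.array([np.cos(yc),np.sin(yc),0]); CX=np.array([np.sin(yc),-np.cos(yc),0]) # CX toward hinge
CASE=np.array([.498,-.2172,0])
tcp=lambda T,h=0:list(T+TZ*(.039+h))
E
python3 - <<'E'
from h import *
for T in TINS: print(pick(tcp(T),-TZ,RY),pick(tcp(T,.13),-TZ,RY))
print(pick(CASE+[0,0,.05],[0,0,-1],CY),pick(CASE+[0,0,.25],[0,0,-1],CY))
print(inverse_kinematics([.21,-.562,.42],list(current_orientation())))
E
```

```text
(np.float64(1.2450352798237123), [np.float64(0.6963435655857265), np.float64(0.6842949160893145), np.float64(0.15170453057069946), np.float64(0.15437565185610957)], array([ 0.11,  0.31,  2.16, -0.22,  0.24, -1.25])) (np.float64(1.347668587031384), [np.float64(0.6963435655857265), np.float64(0.6842949160893145), np.float64(0.15170453057069946), np.float64(0.15437565185610957)], array([ 0.13,  0.  ,  2.11, -0.11,  0.6 , -1.35]))
(np.float64(0.8273515112417158), [np.float64(0.6963435655857265), np.float64(0.6842949160893145), np.float64(0.15170453057069946), np.float64(0.15437565185610957)], array([ 0.32,  0.34,  2.09, -0.46,  0.32, -0.83])) (np.float64(0.9961698830786698), [np.float64(0.6963435655857265), np.float64(0.6842949160893145), np.float64(0.15170453057069946), np.float64(0.15437565185610957)], array([ 0.37,  0.06,  2.05, -0.27,  0.64, -1.  ]))
(np.float64(0.6012196496286633), [np.float64(0.6963435655857265), np.float64(0.6842949160893145), np.float64(0.15170453057069946), np.float64(0.15437565185610957)], array([ 0.5 ,  0.39,  2.  , -0.53,  0.43, -0.6 ])) (np.float64(0.7460544362836741), [np.float64(0.6963435655857265), np.float64(0.6842949160893145), np.float64(0.15170453057069946), np.float64(0.15437565185610957)], array([ 0.57,  0.14,  1.95, -0.37,  0.71, -0.75]))
(np.float64(0.41102211115804765), [np.float64(0.9979715533496006), np.float64(-0.06366143813161292), np.float64(0.0), np.float64(-0.0)], array([-0.54,  0.5 ,  1.81, -0.  ,  0.84, -0.41])) (np.float64(0.41102211115804765), [np.float64(0.9979715533496006), np.float64(-0.06366143813161292), np.float64(0.0), np.float64(-0.0)], array([-0.54,  0.25,  1.6 , -0.  ,  1.29, -0.41]))
[-1.32829628e+00  2.51043965e-01  1.19438005e+00  6.16058420e-06
  1.69629897e+00 -1.15341576e-01]
```

```bash
cat >> h.py <<'E'
QR=list(quat(-TZ,RY))
QR=[float(v) for v in pick(tcp(TINS[1]),-TZ,RY)[1]]
def weigh(T):
    servo_line(tcp(T,.0),QR,rate=.12)
    sleep(.15); f0=np.array(current_force())
    move_gripper(.04); g=current_finger_gap()
    servo_line(tcp(T,.014),rate=.05); sleep(.25)
    f1=np.array(current_force()); print("gap",g,"f0",f0.round(2),"f1",f1.round(2),"dz",(f1-f0)[2].round(2),"t",current_clock())
    return (f1-f0)[2]
def put_back(T):
    servo_line(tcp(T,-.001),rate=.04,contact_N=6); print("back",np.dot(np.array(current_position())-T,TZ)-.039)
    move_gripper(.066)
    servo_line(tcp(T,.075),rate=.2)
E
python3 - <<'E'
from h import *
p=list(current_position()); servo_line([p[0],p[1],.42],rate=.4)
move_gripper(.066)
T=TINS[0]
move_ptp(tcp(T,.2),QR); move_ptp(tcp(T,.075),QR); print(current_clock())
w=weigh(T)
if abs(w)<3.2: put_back(T)
c=capture("side");cv2.imwrite("pics/s1.png",cv2.resize(c["image"][120:330,110:390],None,fx=2.5,fy=2.5));print(current_clock())
E
```

```text
5.6
gap 0.049973400095620915 f0 [ 0.48 -0.34  0.87] f1 [0.27 0.41 0.03] dz -0.84 t 7.6083
back -0.0003908709558337192
9.05
```

View pics/s1.png

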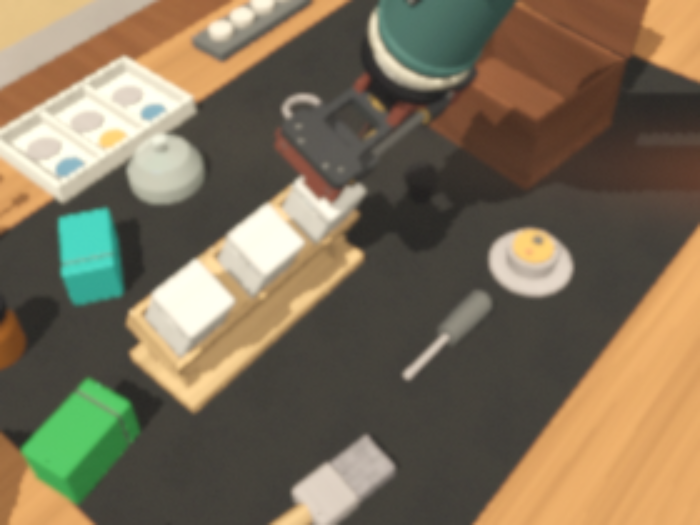

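The picture shows the right-hand tin (about 325,205 in the crop) back in its pocket with the gripper clear above it, and the neighbours undisturbed. It felt light (0.8 N), so I'll weigh the next one.

```bash
python3 - <<'E'
from h import *
for i in(1,2):
    T=TINS[i]
    servo_line(tcp(T,.075),QR,rate=.2)
    w=weigh(T)
    if abs(w)>3.2: print("heavy",i);break
    put_back(T)
print(current_clock())
E
```

```text
gap 0.05022579688395778 f0 [-0.1  -0.01  0.29] f1 [ 2.98  0.93 -1.61] dz -1.9 t 11.625
back -7.045154359777706e-05
gap 0.04964017978297394 f0 [ 0.    0.23 -0.07] f1 [ 1.61 -0.23  0.62] dz 0.7 t 15.5917
back -3.987574675807376e-05
16.975
```

Weighing inside the pocket isn't conclusive, because the walls take some of the load. I'll lift clear of the pocket and average several readings.

```bash
cat >> h.py <<'E'
def F():
    r=[]
    for _ in range(8): r.append(np.r_[current_force(),current_torque()]); sleep(.04)
    return np.mean(r,0),np.std(r,0)
def weigh2(T,lift=.045):
    servo_line(tcp(T),QR,rate=.15); sleep(.1); f0,s=F()
    move_gripper(.04); servo_line(tcp(T,lift),rate=.1); sleep(.3); f1,s1=F(); 
    print("gap",current_finger_gap(),"df",(f1-f0).round(2),"sd",s1.round(2),"t",current_clock()); return (f1-f0)[2]
E
python3 - <<'E'
from h import *
T=TINS[2]
w=weigh2(T)
c=capture("side");cv2.imwrite("pics/s2.png",cv2.resize(c["image"][120:330,110:390],None,fx=2.5,fy=2.5));print(current_clock())
E
```

```text
gap 0.04973142103764312 df [ 0.25  0.27 -1.68 -0.01  0.13 -0.  ] sd [0.29 0.45 0.67 0.02 0.01 0.04] t 19.6917
19.7417
```

View pics/s2.png

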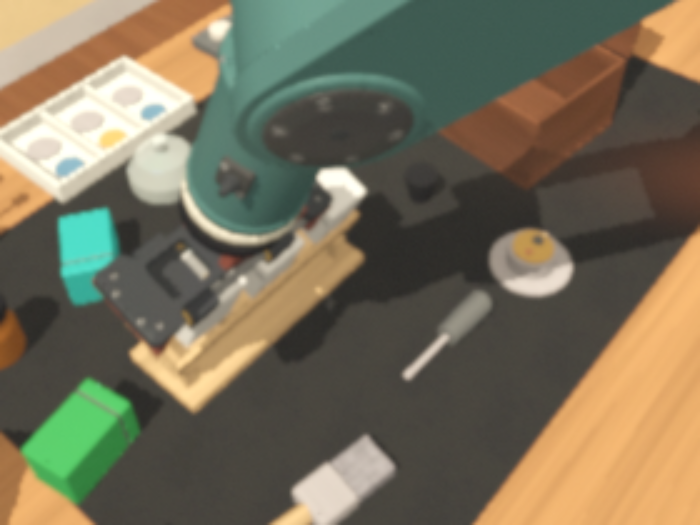

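The jaws hold the left tin (gap 49.7 mm) clear of the pocket, and it weighs 1.7 N, so it is empty. I'll put it back and weigh the middle one the same way.

```bash
python3 - <<'E'
from h import *
put_back(TINS[2])
servo_line(tcp(TINS[1],.075),QR,rate=.2)
w=weigh2(TINS[1])
if abs(w)<3.2:
    put_back(TINS[1]); servo_line(tcp(TINS[0],.075),QR,rate=.2); weigh2(TINS[0])
print(current_clock())
E
```

```text
back 2.6067461734058384e-05
gap 0.049919927212123946 df [-0.05  0.16 -5.14  0.01  0.38  0.01] sd [0.31 0.2  0.59 0.03 0.03 0.01] t 25.1
25.1
```

The middle tin is the full one (5.1 N). I'll carry it to the case.

```bash
python3 - <<'E'
from h import *
servo_line(tcp(TINS[1],.15),rate=.2)
P=CASE-CX*.005
QC=[float(v) for v in pick(P+[0,0,.05],[0,0,-1],CY)[1]]
print(current_position())
move_ptp(list(P+[0,0,.27]),QC)
servo_line(list(P+[0,0,.16]),rate=.2)
print("above",current_position(),current_finger_gap(),current_clock())
c=capture("top");cv2.imwrite("pics/t3.png",cv2.resize(c["image"][120:290,130:430],None,fx=2.5,fy=2.5))
c=capture("side");cv2.imwrite("pics/s3.png",cv2.resize(c["image"][60:260,140:420],None,fx=2.5,fy=2.5))
E
```

```text
[0.45609566 0.18952253 0.22966597]
above [ 0.49943654 -0.21198614  0.16079114] 0.05012527809048199 27.9833
```

View pics/s3.png

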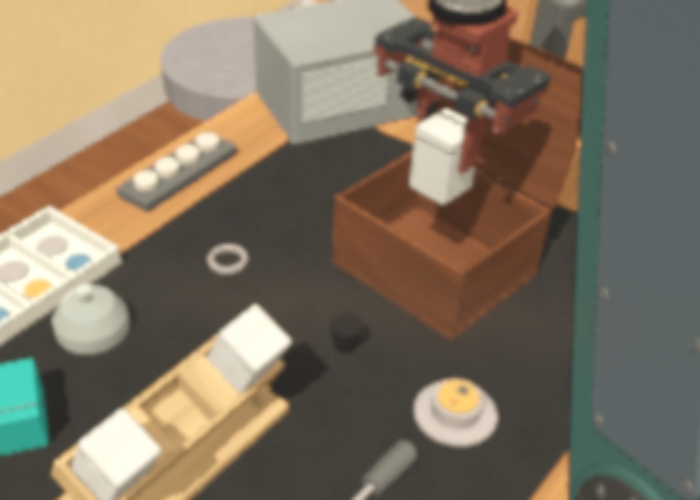

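The tin (440,155 in the crop) hangs upright over the case opening (440,225). The other two tins sit in the rack, and the middle pocket is empty. I'll lower it.

```bash
python3 - <<'E'
from h import *
P=CASE-CX*.005
servo_line(list(P+[0,0,.065]),rate=.1)
sleep(.1);f,_=F();print("f",f[:3].round(2))
hit=servo_line(list(P+[0,0,.0425]),rate=.02,contact_N=3.5)
sleep(.1);f,_=F();print(hit,current_position(),f[:3].round(2),current_clock())
E
```

```text
f [ 0.11 -0.15 -5.11]
True [ 0.49851307 -0.21218897  0.04395662] [-0.26  0.3   5.3 ] 31.0167
```

```bash
cat > push.py <<'E'
from h import *
Z=np.array([0,0,1.]);H=CASE+CX*.08+Z*.1;o=-CY*.045;r=.125
def at(th): return list(H+o+r*(-CX*np.cos(th)+Z*np.sin(th))+.008*(CX*np.sin(th)+Z*np.cos(th))+CX*.010)
E
python3 - <<'E'
from push import *
P=CASE-CX*.005
move_gripper(.075)
servo_line(list(P+[0,0,.16]),rate=.12); servo_line(list(P+[0,0,.34]),rate=.3)
c=capture("top");W=cloud(c);im=c["image"]
cv2.imwrite("pics/t4.png",cv2.resize(im[120:290,130:430],None,fx=2.5,fy=2.5))
move_gripper(0)
q=H+o+CX*.085
servo_line([q[0],q[1],.34],rate=.3); servo_line([q[0],q[1],.225],rate=.2)
print(current_position(),current_finger_gap(),current_clock())
for th in np.linspace(np.pi/2,0,10): print(inverse_kinematics(at(th),list(current_orientation())) is not None,end=" ")
c=capture("side");cv2.imwrite("pics/s4.png",cv2.resize(c["image"][20:220,200:480],None,fx=2.5,fy=2.5))
E
```

```text
[ 0.43335497 -0.3748156   0.22598122] 0.0004057155787877428 36.175
True True True True True True True True True True
```

View pics/s4.png

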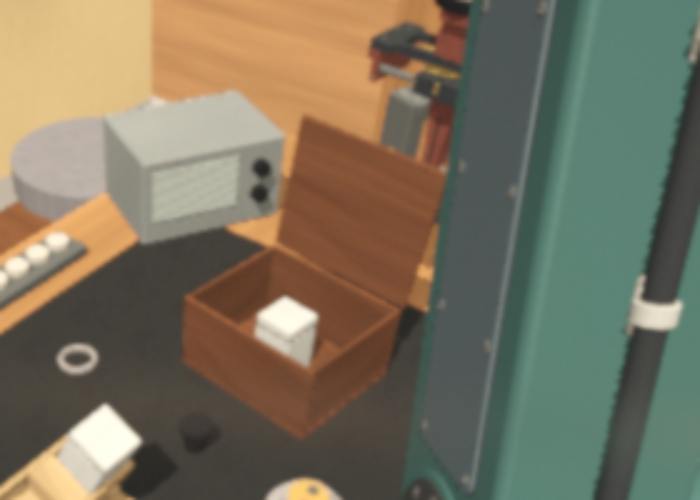

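View pics/t4.png

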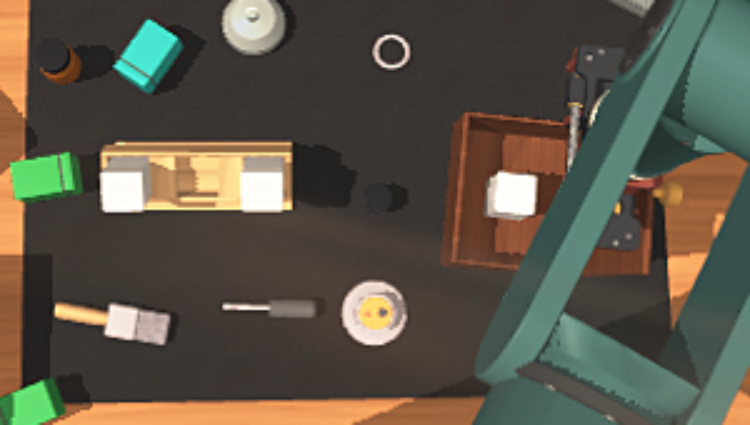

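The full tin stands upright in the case (287,330 in the side crop; 512,195 in the top crop), and both empties are in their pockets (125,185 and 263,185 in the top crop). The gripper is behind the lid, so I'll push it over along its arc.

```bash
python3 - <<'E'
from push import *
servo_line(at(np.pi/2),rate=.08)
print("upright",np.array(current_force()).round(1),current_clock())
for th in np.radians([78,66,54,42,30,20,12]):
    servo_line(at(th),rate=.08); print(np.degrees(th).round(),np.array(current_force()).round(1))
servo_line(at(np.radians(5)),rate=.04)
e=np.array(at(0));e[2]-=.004
hit=servo_line(list(e),rate=.02,contact_N=8)
print(hit,current_position(),np.array(current_force()).round(1),current_clock())
E
```

```text
upright [ 0.4 -0.2 -1. ] 37.2083
78.0 [-0.5 -0.5 -0.5]
66.0 [-0.5  0.3  0.7]
54.0 [-0.2  0.8  1.1]
42.0 [-0.7  0.1  0.4]
30.0 [-0.3  0.2 -0.5]
20.0 [-0.7 -0.8  0.5]
12.0 [-0.4  0.7 -0.2]
True [ 0.45798511 -0.17717694  0.10877245] [-0.9  0.4  7.5] 41.4583
```

```bash
python3 - <<'E'
from push import *
e=np.array(at(0));e[2]-=.005
hit=servo_line(list(e),rate=.02,contact_N=8);print(hit,current_position(),np.array(current_force()).round(1))
p=list(current_position());servo_line([p[0],p[1],.3],rate=.2);move_ptp([.21,-.5,.35],list(current_orientation()))
for n in("top","side"):
    c=capture(n);W=cloud(c);cv2.imwrite(f"pics/{n}5.png",c["image"])
    V=W.reshape(-1,3);d=V-CASE;x=d@CX;y=d@CY
    for a,b in((-.07,-.03),(-.02,.02),(.03,.07)):
        m=(x>a)&(x<b)&(abs(y)<.08)&(V[:,2]<.2);print(n,a,m.sum(),np.median(V[m,2]).round(4),np.percentile(V[m,2],[5,95]).round(4))
    for T in TINS:
        t=T+TZ*.08;m=np.linalg.norm(V-t,axis=1)<.02;print(T,m.sum(),((V[m]-t)@TZ).round(4).mean() if m.any() else "")
print(current_clock())
t=cv2.imread("pics/top5.png")[100:300,120:430];s=cv2.imread("pics/side5.png")[60:350,100:400]
cv2.imwrite("pics/v5.png",np.hstack([cv2.resize(t,(400,258)),cv2.resize(s,(400,387))[:258]*0+cv2.resize(s,(400,258))]))
E
```

```text
True [ 0.45800333 -0.1772147   0.10870433] [-1.4  1.  10.4]
top -0.07 674 0.1085 [0.1044 0.1502]
top -0.02 673 0.108 [0.1042 0.1121]
top 0.03 661 0.1082 [0.1042 0.1117]
[0.5347 0.1045 0.0587] 131 -0.0002938931297709924
[0.5362 0.1882 0.0587] 0 
[0.5376 0.2726 0.0587] 133 -0.0005045112781954887
side -0.07 588 0.109 [0.1069 0.1511]
side -0.02 404 0.1086 [0.1068 0.1104]
side 0.03 438 0.1084 [0.1067 0.1101]
[0.5347 0.1045 0.0587] 193 0.00038549222797927465
[0.5362 0.1882 0.0587] 0 
[0.5376 0.2726 0.0587] 279 0.0004921146953405017
44.3917
```

View pics/v5.png

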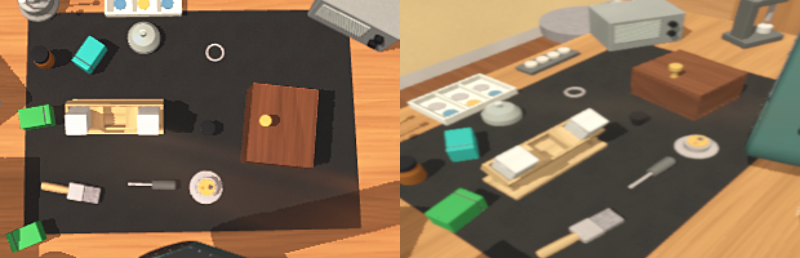

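The lid lies flat and shut (282,125), with its surface at 108 mm across the whole board. Both empties are seated (75,120 and 148,120), and the bystanders haven't moved. Handing in.

```bash
python3 -c "
from bench import *
close_job();print(current_clock())"
```

```text
the job is handed in; nothing more can be done
the job is handed in; nothing more can be done
```

The job is done and handed in at about 44 s of the 72 s allowed. The full tin was the one in the middle pocket. I set it upright on the case floor and then lowered the lid shut along its arc.

- **Weighing:** My first weighing used short lifts inside the pockets. It was inconclusive because the pocket walls carried some of the load: all three tins read under 2 N. Lifting clear of the pocket settled it: the middle tin weighed 5.1 N and the left one 1.7 N. I did not re-weigh the right tin clear of its pocket, and took it as empty because only one tin is full.
- **Setting down:** The full tin touched down at about 20 mm/s, within about 1 mm of the expected floor height. A picture after release showed it standing upright.
- **Lid:** It lies level, with its top surface at about 108–109 mm from hinge to free edge in both cameras. The closing force was about 10 N or less.
- **Empty tins:** The tops of both empties measured within 0.5 mm of where they started, so they are fully down in their pockets.
- **Other things:** In the last pictures the bystanders and the green and turquoise look-alikes were where they began, judged by eye and not measured. The arm is clear of everything.

No final check failed.

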